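# Top up the sprung paint-tin dispenser

### The arm

A 6-joint arm with a two-finger parallel gripper is mounted at the origin on the work surface. World frame = base frame: x ahead of the robot, y to its left, z up, the work surface at z = 0. Lengths are in m, angles in rad, forces in N, time in s.
With the tool pointing down it reaches from about 0.25 to 0.775 m from the base axis. Payload 4 kg.
Tool frame: the origin (TCP) lies midway between the tips of the shut fingers; the grasp point (between the pads) lies grip_point_offset behind it (grip_point_offset is the distance from the TCP to the grasp point, in m); z points along the fingers, y is the line along which they close (so a half turn about z gives the same grasp; the last joint's range is limited). The gripper opens to 94 mm and grips with 3 to 60 N. Pads are 16 mm wide; open, the fingers measure 119 mm over their backs; the gripper's body (75 mm by 177 mm) begins 78 mm behind the grasp point.
Start: joints at [1.203, 0.087, 1.371, -0, 1.684, -0.103], TCP at [0.144, 0.531, 0.206] pointing down, gripper open.
Joint ranges: [-3.1, 3.1], [-0.76, 2.03], [0.27, 2.55], [-1.08, 4.22], [0.17, 2.65], [-2.57, 2.57]. Speed limits (rad/s): [2.79, 2.79, 3.14, 3.14, 3.14, 3.14].

### API

Orientations are given as [roll, pitch, yaw] about the fixed x, y, z axes, in that order (R = Rz(yaw) Ry(pitch) Rx(roll)).
In Python, from bench import * gives the robot as it stands. The module is installed in compiled form; this text tells all that it offers.
- The arm moves only by the tool apply_moves, never from a script. Its argument "commands" is a list of rows, each a list of 7 numbers: the turn, a rotation vector about the world's x, y, z in rad, then the shift along the world's x, y, z in m, then the opening in per cent of the stroke, from 0 (shut) to 100 (fully open). In form: [[ax, ay, az, x, y, z, jaw], ...]. A call has exactly 5 rows; each row is the pose to reach, as a shift and turn from the pose commanded when the call began; what a row does not reach only later rows make up. A row lasts 1/10 s, in which the tool goes at most 50 mm and 8.59 degrees, less where a joint would pass 70% of its speed; a pose out of reach is approached as far as the arm can. A call with a gripper value outside its range is refused whole. The fingers move at their own pace and stop on an object; the grip force is fixed at half the most. Time passes only in rows, so rows that repeat a pose let the fingers close, or fill a call up. It gives the time, the measured TCP pose, the force, the opening and the grip force at its end, in the units of the state.
- get_obs(): the state, without advancing time (a new reading comes with each control period).
- snapshot(name): name is "scene" or "top" or "wrist"; returns a dict with "pixels" (400x640x3 uint8, red, green, blue), "vertical_fov" (degrees; the focal length in pixels is half the picture's height over the tangent of half this angle, whatever the lens; pixels are square), "cx", "cy" (the principal point, pixels), "rvec" (rotation vector, rad) and "tvec" (3), from world to camera coordinates, as OpenCV has them. Camera axes: x right, y down, z forward; pixel columns grow to the right and rows downward; lengths in m; the calibration is good to about 2 mm. A picture is of the moment at which its call begins. There is no depth.
- close_job(): hands the job in; it is judged then, once.
Trained networks look in the newest picture that a camera, given by its name, has taken for a name from the list of things; names that differ only in an ending like _2 or _b are one class to them, and where a whole thing is asked for, a point or a joint stands for the part that bears it (a point fixed in the world has none). Each returns a list of dicts, best first, with "score" (0 to 1); they miss things now and then, are a little off and sometimes report something else, mostly with a low value. They report only what shows in the picture. A call takes as long as a camera call.
- masks_of(camera, query): "mask" (400x640 bool, what is visible of it) and "extent" ([left, top, right, bottom] in pixels, round what is visible of it).
- place_of(camera, query): "pixel" ([column, row] in pixels: a listed point, or the origin of a listed thing).
The state is a dict: "time": time; "joint_positions": joint angles; "qvel": joint speeds; "joint_torque": joint torques, N m; "tool_pos": TCP position; "ee_rot": TCP orientation; "wrist_force": force on the tool from outside, world axes, zero at the start; "wrist_torque": the same for the moment, N m; "width": finger opening in m; "finger_force": force on a finger pad.
Only numpy, scipy, OpenCV 4.12 (cv2) and the standard library are available. Lean on these libraries where they do the work, as an engineer would, in place of code of your own. Each camera call takes 0.05 s, during which the arm holds its last target. There are 200 camera calls.

### The job

On the art shop's counter, top up the spring-fed dispenser: pick up the loose oblong paint tin that matches the one already in the dispenser, lay it flat and lengthwise on top of that one and push the stack down against the spring until both end catches snap over the new tin. Then let go, so that the catches hold it level in the dispenser.

Things in the scene. Friction and masses are not known exactly. Their poses are not given: they have to be found in the camera images.
- pan_tin: Loose tin to load: flat closed dark steel paint tin, 96 long (its x) x 54 wide (its y) x 22 mm high, about 0.12 kg, lying lid up on the counter. Origin: centre of its underside, z up. Either end may lead. Not wanted: a longer, wider tin (150 x 76 x 24 mm) and a round one (72 mm across) nearby.
- stock_tin: Identical tin already in the dispenser, loose on the spring follower, pressed up under 2 catches. Origin: centre of its underside, x lengthwise. Catches: grey, sprung, 24 mm wide, one amid each end, reaching 24 mm inwards; flat below, sloped above (top 41 mm higher): a tin pushed down parts them; they snap over once its top is below their undersides. Push 4-8 mm past that; the spring lifts it back.
- mouth (a point): Middle of the dispenser's open top, level with the catches' undersides, 112 mm above the counter; x along the dispenser, y across, z up. Fixed: base 170 x 110 x 12 mm, plywood end walls (x) and 4 corner posts, flaring to 20-25 mm above this point; inside 116 x 72 mm. Long sides open: fingers fit beside the middle 60 mm of a tin held across its width. A loaded tin's underside rests 22 mm below this point.
- follower (a joint): Follower plate under the stack (m): about 0 at the start with one tin in, grows as it is pushed down, about 0.022 with two tins in, stop at 0.036. Its spring pushes up with about 8 N at 0, 14 N at 0.030; pushing a tin home past the catches takes some 10 to 15 N at most.

How it is judged:
On the way:
1. the robot pushes the loose tin down into the dispenser, below the catches (value of joint follower above 0.021 m and z of pan_tin in the frame of mouth below -0.021 m and horizontal distance between pan_tin and mouth below 0.02 m and contact force between any of the fingers, the arm and pan_tin above 1 N), for 0.05 s.
At the end, for the whole second after the job is handed in: Tin released, at rest, lid up; underside 18.5-27.5 mm below the catches' undersides, centre within 12 mm of the middle in x and y, level within 7 deg, lengthwise within 15 deg; the earlier tin beneath it (39-51 mm below, within 18 mm of the middle); follower down over 15 mm (z of pan_tin in the frame of mouth between -0.0275 and -0.0185 m and x of pan_tin in the frame of mouth between -0.012 and 0.012 m and y of pan_tin in the frame of mouth between -0.012 and 0.012 m and angle between pan_tin's own z axis and vertical below 0.12 rad and angle between the x axis of pan_tin and the x axis of mouth, either way round below 0.26 rad and z of stock_tin in the frame of mouth between -0.051 and -0.039 m and horizontal distance between stock_tin and mouth below 0.018 m and value of joint follower above 0.015 m and linear speed of pan_tin below 0.02 m/s); the robot touches nothing.
It also fails if it takes over 35 s, if anything falls off the work surface, if the arm or the gripper's body presses on something with over 40 N, if the wrist force passes 120 N, or if a joint passes its speed limit or range.

## Working session

There is one attempt and no reset: what is moved stays moved. The work goes in short steps, Python scripts to look and compute and a tool call to move; the robot and the scene stay as the last step left them, time stands still between calls to the robot, and variables do not carry over. Pictures are saved under pics/ and viewed, at most 10 in all, crops included, and the job is handed in when it is done.

Besides the shell and the picture viewer there is one more tool, called as a command line: name --pt "numbers of a row" for each row, then --argument value for the rest. apply_moves: Moves the arm, as the interface text tells. Its arguments: {"type":"object","properties":{"commands":{"type":"array"}},"required":["commands"]}

```bash
mkdir -p pics; cat > h.py <<'E'
from bench import *
import numpy as np, cv2
def cam(s):
    f=200/np.tan(np.radians(s['vertical_fov'])/2)
    K=np.array([[f,0,s['cx']],[0,f,s['cy']],[0,0,1.]])
    R=cv2.Rodrigues(np.array(s['rvec'],float))[0]; return K,R,np.array(s['tvec'],float)
def onz(s,px,z):
    K,R,t=cam(s); d=R.T@np.linalg.inv(K)@np.array([px[0],px[1],1.]); c=-R.T@t
    return c+d*(z-c[2])/d[2]
def proj(s,P):
    K,R,t=cam(s); p=(K@(R@np.atleast_2d(P).T+t[:,None])).T; return p[:,:2]/p[:,2:]
def save(s,n): cv2.imwrite('pics/'+n+'.png',s['pixels'][:,:,::-1])
def rect(s,mask,z):
    c=max(cv2.findContours(mask.astype('uint8'),0,2)[0],key=cv2.contourArea)[:,0]
    P=np.array([onz(s,p,z)[:2] for p in c],np.float32)*1000
    return cv2.minAreaRect(P)
E
python3 - <<'E'
from h import *
o=get_obs(); print(o)
ims=[]
for n in ['scene','top','wrist']:
    s=snapshot(n); save(s,n+'0'); ims.append(s['pixels'])
    K,R,t=cam(s); print(n,'cam at',-R.T@t, K[0,0])
    for q,z in [('pan_tin',.022),('stock_tin',.112),('follower',.09)]:
        for m in masks_of(n,q)[:3]: print(' ',q,m['score'].__round__(2),m['extent'],m['mask'].sum(),rect(s,m['mask'],z))
    for q,z in [('pan_tin',0),('stock_tin',.09),('mouth',.112)]:
        for m in place_of(n,q)[:3]: print(' pt',q,round(m['score'],2),m['pixel'],onz(s,m['pixel'],z).round(4))
a=np.vstack(ims[:2]); cv2.imwrite('pics/a.png',cv2.resize(np.hstack(ims[:2]),(800,250))[:,:,::-1])
E
```

```text
{'time': 0.0, 'joint_positions': array([ 1.20290845e+00,  8.79487431e-02,  1.37222434e+00, -1.59471885e-05,
        1.68358953e+00, -1.03072450e-01]), 'qvel': array([-0.00094276, -0.0008368 , -0.00120821, -0.00011467,  0.00163462,
        0.00027523]), 'joint_torque': array([ 5.22477694e-04, -3.40182137e+01, -3.02426684e+01,  7.17410585e-02,
        3.29829566e-02, -1.48295908e-04]), 'tool_pos': array([0.14375269, 0.53032372, 0.20432277]), 'ee_rot': array([-3.13943258e+00, -2.07501414e-04,  2.87677523e+00]), 'wrist_force': array([-0.684645  ,  1.53935862, -0.28112887]), 'wrist_torque': array([ 0.0604004 , -0.03350797,  0.01650078]), 'finger_force': 0.0, 'width': 0.09416879272278882}
scene cam at [1.05941335 0.41453009 0.65154908] 384.9571403269367
  pan_tin 0.79 [283.5, 197.3, 324.2, 225.7] 722 ((522.9754028320312, -72.3760986328125), (109.76319885253906, 64.53385925292969), 0.46458593010902405)
  stock_tin 0.81 [386.6, 226.1, 431.4, 261.1] 783 ((538.5166625976562, 215.74044799804688), (96.77930450439453, 58.23507308959961), 5.138307571411133)
  follower 0.57 [283.3, 195.8, 325.3, 226.0] 701 ((579.8209838867188, -19.9383487701416), (95.71052551269531, 57.85518264770508), 0.46458524465560913)
 pt pan_tin 0.62 [305.0, 212.0] [ 0.5108 -0.08    0.    ]
 pt stock_tin 0.69 [407.1, 248.5] [0.5377 0.2151 0.09  ]
top cam at [ 0.32103702 -0.00729663  1.26029442] 488.69423998560984
  pan_tin 0.83 [342.5, 200.2, 363.4, 235.3] 792 ((514.0514526367188, -80.85134887695312), (96.2900161743164, 53.95662307739258), 0.13774016499519348)
  stock_tin 0.74 [216.9, 178.1, 243.8, 223.7] 824 ((538.7977905273438, 210.79708862304688), (97.8306884765625, 57.78195571899414), 2.8229854106903076)
 pt pan_tin 0.83 [351.4, 219.6] [ 0.5167 -0.0846  0.    ]
 pt stock_tin 0.93 [228.9, 200.0] [0.5456 0.22   0.09  ]
 pt mouth 0.88 [231.9, 202.2] [0.5361 0.2083 0.112 ]
wrist cam at [0.06610723 0.55122175 0.3845235 ] 324.71462225990786
```

```bash
python3 - <<'E'
import cv2,numpy as np
a=cv2.imread('pics/scene0.png')[150:300,240:480]; b=cv2.imread('pics/top0.png')[150:270,190:400]
a=cv2.resize(a,(480,300),interpolation=2); b=cv2.resize(b,(525,300),interpolation=2)
cv2.imwrite('pics/crop.png',np.vstack([cv2.copyMakeBorder(a,0,0,0,45,0),b]))
E
```

```text
(no output)
```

View pics/crop.png

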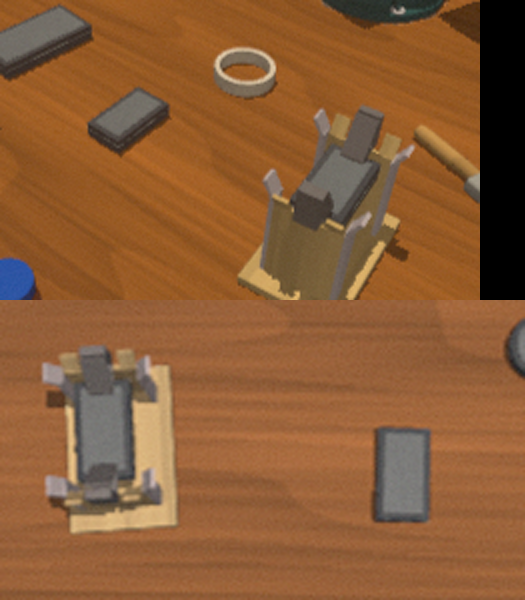

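View pics/a.png

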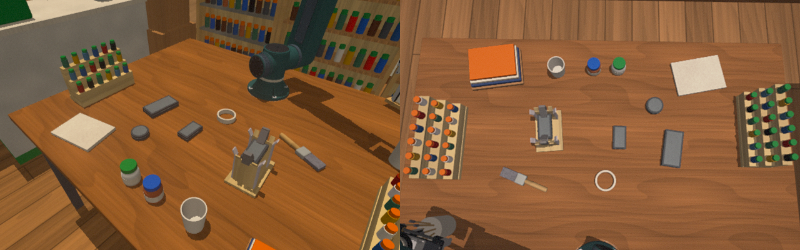

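Pictures: the loose matching tin lies near pixel (351,218) in the top view, long axis along world x. The dispenser is at about (231,201), also lengthwise along x. The bigger tin and the round tin are separate. I'm moving above the tin.

apply_moves --pt "0 0 0.05 0.024 -0.041 0.01 100" --pt "0 0 0.1 0.048 -0.082 0.02 100" --pt "0 0 0.15 0.072 -0.123 0.03 100" --pt "0 0 0.2 0.096 -0.164 0.04 100" --pt "0 0 0.265 0.12 -0.205 0.05 100"

```text
time: 1.55
tool_pos: [0.2644, 0.3242, 0.2561]
ee_rot: [3.141, 0.001, -3.138]
wrist_force: [1.3, -0.1, -1.1]
width: 0.0941
finger_force: 0.0
```

apply_moves --pt "0 0 0 0.024 -0.041 0 100" --pt "0 0 0 0.048 -0.082 0 100" --pt "0 0 0 0.072 -0.123 0 100" --pt "0 0 0 0.096 -0.164 0 100" --pt "0 0 0 0.12 -0.205 0 100"

```text
time: 2.05
tool_pos: [0.3845, 0.1191, 0.2559]
ee_rot: [3.141, 0.001, -3.141]
wrist_force: [0.6, 1.3, 1.0]
width: 0.0939
finger_force: 0.0
```

apply_moves --pt "0 0 0 0.025 -0.041 0 100" --pt "0 0 0 0.05 -0.082 0 100" --pt "0 0 0 0.075 -0.123 0 100" --pt "0 0 0 0.1 -0.164 0 100" --pt "0 0 0 0.125 -0.2 0 100"

```text
time: 2.55
tool_pos: [0.5096, -0.0815, 0.2556]
ee_rot: [-3.142, 0.001, 3.14]
wrist_force: [-0.2, 0.0, 0.8]
width: 0.094
finger_force: 0.0
```

```bash
python3 - <<'E'
from h import *
s=snapshot('wrist'); save(s,'w1'); o=get_obs(); print(o['time'],o['tool_pos'],o['ee_rot'],o['joint_positions'])
print(-cam(s)[1].T@cam(s)[2])
for q in ['pan_tin','stock_tin']:
    for m in masks_of('wrist',q)[:3]: print(' ',q,m['score'].__round__(2),m['extent'],m['mask'].sum(),rect(s,m['mask'],.022),rect(s,m['mask'],.0))
for m in place_of('wrist','pan_tin')[:3]: print(m,onz(s,m['pixel'],0))
E
```

```text
2.6 [ 0.51239991 -0.0866008   0.25370171] [-3.13739634e+00  3.98959348e-04  3.13575179e+00] [-0.27388596  0.01417411  1.35235329 -0.00402323  1.77356756 -1.83965375]
[ 0.42885557 -0.082377    0.43456441]
  pan_tin 0.9 [292.9, 138.2, 335.3, 211.7] 2926 ((512.03564453125, -83.07288360595703), (52.72085952758789, 95.74786376953125), 89.996337890625) ((516.47119140625, -83.11000061035156), (55.532196044921875, 100.85358428955078), 89.99633026123047)
  pan_tin 0.19 [488.1, 125.5, 639.4, 298.4] 15297 ((573.3470458984375, 256.719970703125), (256.6262512207031, 218.5896453857422), 5.424567222595215) ((581.052001953125, 274.8023376464844), (270.310791015625, 230.24600219726562), 5.424556255340576)
  stock_tin 0.72 [552.6, 169.0, 627.6, 258.7] 4654 ((564.171630859375, 281.2601013183594), (127.65617370605469, 86.9075927734375), 5.431639194488525) ((571.387451171875, 300.6510925292969), (134.46334838867188, 91.54190063476562), 5.431572437286377)
{'pixel': [319.3, 172.6], 'score': 0.89} [ 0.51225314 -0.07716898  0.        ]
```

View pics/w1.png

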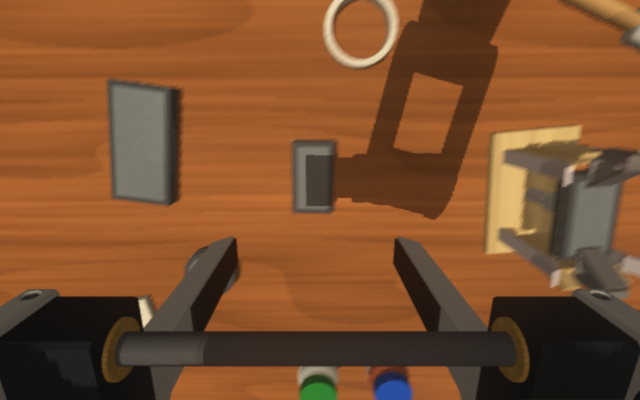

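The wrist view shows the tin centred at pixel (314,176), axis-aligned between the fingers, with clear space on both sides. I'm descending and gripping across its width.

apply_moves --pt "0 0 0 0.004 -0.003 -0.05 100" --pt "0 0 0 0.004 -0.003 -0.1 100" --pt "0 0 0 0.004 -0.003 -0.15 100" --pt "0 0 0 0.004 -0.003 -0.19 100" --pt "0 0 0 0.004 -0.003 -0.22 100"

```text
time: 3.25
tool_pos: [0.5108, -0.0799, 0.0331]
ee_rot: [3.14, -0.003, -3.139]
wrist_force: [0.7, -0.7, 0.5]
width: 0.094
finger_force: 0.0
```

apply_moves --pt "0 0 0 0 0 -0.016 100" --pt "0 0 0 0 0 -0.028 100" --pt "0 0 0 0 0 -0.031 100" --pt "0 0 0 0 0 -0.031 20" --pt "0 0 0 0 0 -0.031 20"

```text
time: 3.75
tool_pos: [0.514, -0.0821, 0.0061]
ee_rot: [-3.141, 0.003, -3.141]
wrist_force: [0.2, -1.3, 0.9]
width: 0.0816
finger_force: 0.0
```

apply_moves --pt "0 0 0 0 0 0 20" --pt "0 0 0 0 0 0 20" --pt "0 0 0 0 0 0 20" --pt "0 0 0 0 0 0 20" --pt "0 0 0 0 0 0.01 20"

```text
time: 4.25
tool_pos: [0.5115, -0.0818, 0.0132]
ee_rot: [3.14, -0.004, -3.142]
wrist_force: [-0.3, 0.6, -2.4]
width: 0.0535
finger_force: 29.9
```

apply_moves --pt "0 0 0 0 0 0.04 20" --pt "0 0 0 0 0 0.085 20" --pt "0 0 0 0 0 0.13 20" --pt "0 0 0 0 0 0.175 20" --pt "0 0 0 0 0 0.215 20"

```text
time: 4.75
tool_pos: [0.5128, -0.0821, 0.2325]
ee_rot: [-3.141, 0.002, -3.141]
wrist_force: [0.8, 0.2, -1.4]
width: 0.0538
finger_force: 29.9
```

apply_moves --pt "0 0 0 0.01 0.04 0.01 20" --pt "0 0 0 0.02 0.08 0.02 20" --pt "0 0 0 0.03 0.12 0.03 20" --pt "0 0 0 0.04 0.16 0.04 20" --pt "0 0 0 0.047 0.19 0.04 20"

```text
time: 5.25
tool_pos: [0.5605, 0.1102, 0.2717]
ee_rot: [3.141, 0.003, -3.14]
wrist_force: [0.9, 0.2, -1.3]
width: 0.0539
finger_force: 29.9
```

```bash
python3 - <<'E'
from h import *
ss={}
for n in ['wrist','top','scene']:
    s=snapshot(n); ss[n]=s; save(s,n+'2'); print(n)
    for q,z in [('stock_tin',.112),('pan_tin',.29),('pan_tin',.27)]:
        for m in masks_of(n,q)[:2]: print(' ',q,round(m['score'],2),m['extent'],m['mask'].sum(),rect(s,m['mask'],z))
    for q,z in [('stock_tin',.09),('mouth',.112)]:
        for m in place_of(n,q)[:2]: print(' pt',q,round(m['score'],2),m['pixel'],onz(s,m['pixel'],z).round(4))
o=get_obs(); print(o['time'],o['tool_pos'],o['ee_rot'],o['width'])
E
```

```text
wrist
  stock_tin 0.74 [382.6, 118.5, 440.4, 209.4] 4214 ((536.4904174804688, 208.6748046875), (95.6742935180664, 57.78569793701172), 5.08418083190918)
  pan_tin 0.95 [265.6, 170.5, 369.3, 332.2] 15750 ((556.4733276367188, 109.38447570800781), (53.56669235229492, 94.93159484863281), 89.451904296875)
  pan_tin 0.95 [265.6, 170.5, 369.3, 332.2] 15750 ((566.0966186523438, 109.44131469726562), (60.24516296386719, 106.76732635498047), 89.45193481445312)
 pt stock_tin 0.97 [407.5, 160.7] [0.5358 0.212  0.09  ]
 pt mouth 0.23 [407.4, 163.5] [0.5353 0.2058 0.112 ]
top
  stock_tin 0.89 [221.1, 182.0, 245.8, 222.4] 628 ((537.852294921875, 206.07363891601562), (93.42668914794922, 47.774906158447266), 7.276310443878174)
  pan_tin 0.78 [254.9, 176.6, 275.7, 197.6] 455 ((533.3917236328125, 113.31881713867188), (46.52370834350586, 40.73904800415039), 2.1407294273376465)
  pan_tin 0.78 [254.9, 176.6, 275.7, 197.6] 455 ((537.7688598632812, 115.80497741699219), (47.48268508911133, 41.57878875732422), 2.140706777572632)
 pt stock_tin 0.68 [230.6, 202.1] [0.5404 0.2156 0.09  ]
 pt mouth 0.64 [234.2, 198.4] [0.5455 0.2033 0.112 ]
scene
  stock_tin 0.62 [386.1, 223.1, 428.9, 260.8] 778 ((538.4931640625, 215.41342163085938), (96.53659057617188, 58.004920959472656), 5.394491195678711)
  pan_tin 0.95 [335.1, 137.7, 392.3, 173.7] 1176 ((578.2670288085938, 118.25788116455078), (67.8763427734375, 118.7640380859375), 89.32284545898438)
  pan_tin 0.95 [335.1, 137.7, 392.3, 173.7] 1176 ((551.6511840820312, 101.86882019042969), (71.63109588623047, 125.3338394165039), 89.3228759765625)
 pt stock_tin 0.69 [406.8, 246.7] [0.5338 0.2122 0.09  ]
 pt mouth 0.89 [406.2, 241.1] [0.542  0.2117 0.112 ]
6.15 [0.5599346  0.10777839 0.26950276] [ 3.14151776e+00 -3.79850887e-05 -3.14149483e+00] 0.05367268764158781
```

View pics/wrist2.png

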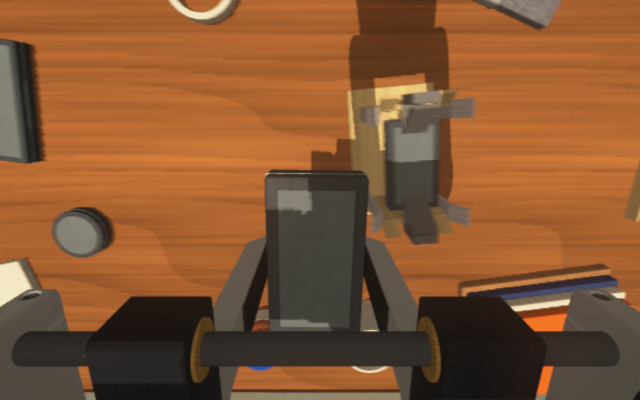

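The wrist view shows the tin held level at (317,250) and the dispenser at (410,160), turned a few degrees. I'll check the dispenser's centre and yaw from its base corners.

```bash
python3 - <<'E'
from h import *
s=snapshot('top')
a=[onz(s,p,.012) for p in [(218,242.4),(260.8,240.4),(257.2,176)]]
print(a,(a[0]+a[2])/2,np.degrees(np.arctan2(*(a[2]-a[1])[[1,0]])))
# base color segmentation in fresh image
h=cv2.cvtColor(s['pixels'],cv2.COLOR_RGB2HSV)
print(h[int(200),254],s['pixels'][200,254],s['pixels'][200,280])
w=snapshot('wrist')
im=cv2.imread('pics/top0.png')[160:255,200:280]; im=cv2.resize(im,(640,760),interpolation=2)[:600]
a=cv2.imread('pics/wrist2.png')[60:260,330:490]
b=cv2.imread('pics/top0.png')[165:250,200:275]
cv2.imwrite('pics/c2.png',np.hstack([cv2.resize(a,(440,550),interpolation=2),cv2.resize(b,(360,408),interpolation=2).repeat(1,0) if 0 else cv2.copyMakeBorder(cv2.resize(b,(360,408),interpolation=2),0,142,0,0,0)]))
E
```

```text
[array([0.44958895, 0.25699905, 0.012     ]), array([0.45673422, 0.14776253, 0.012     ]), array([0.62611186, 0.16437997, 0.012     ])] [0.53785041 0.21068951 0.012     ] 5.603286903160969
[ 16  97 118] [118  97  73] [ 72 100 100]
```

View pics/c2.png

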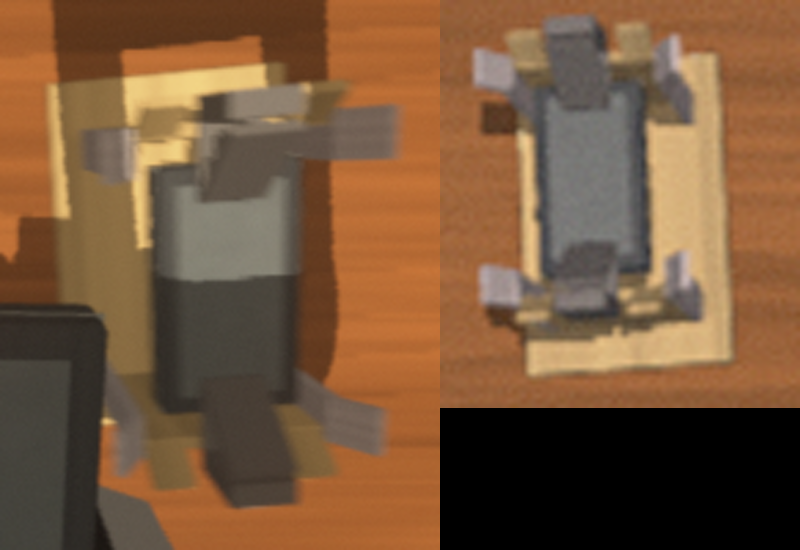

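apply_moves --pt "0 0 0.03 -0.006 0.03 0 20" --pt "0 0 0.06 -0.013 0.06 0 20" --pt "0 0 0.09 -0.019 0.09 -0.01 20" --pt "0 0 0.09 -0.021 0.102 -0.04 20" --pt "0 0 0.09 -0.021 0.102 -0.07 20"

```text
time: 6.75
tool_pos: [0.539, 0.2122, 0.1997]
ee_rot: [3.14, 0.003, -3.048]
wrist_force: [0.0, 0.8, -1.9]
width: 0.0539
finger_force: 29.9
```

```bash
python3 - <<'E'
from h import *
o=get_obs(); print(o['time'],o['tool_pos'],o['ee_rot'],o['wrist_force'])
for n in ['wrist','scene','top']:
    s=snapshot(n); save(s,n+'3'); print(n)
    for q,z in [('stock_tin',.112),('pan_tin',.217)]:
        for m in masks_of(n,q)[:1]: print(' ',q,round(m['score'],2),m['extent'],m['mask'].sum(),rect(s,m['mask'],z))
a=cv2.imread('pics/wrist3.png')[120:400,160:480]
b=cv2.imread('pics/scene3.png')[130:320,340:480]
cv2.imwrite('pics/c3.png',np.hstack([cv2.resize(a,(420,368)),cv2.resize(b,(271,368),interpolation=2)]))
E
```

```text
6.75 [0.5389539  0.21216244 0.19970911] [ 3.14031072e+00  2.68193368e-03 -3.04823658e+00] [ 0.01194102  0.78549894 -1.90080588]
wrist
  stock_tin 0.77 [284.6, 143.4, 348.9, 168.2] 964 ((496.8253479003906, 206.92404174804688), (19.70833969116211, 53.068355560302734), 5.343656539916992)
scene
  stock_tin 0.92 [386.4, 226.0, 429.9, 261.3] 768 ((538.0625, 214.55325317382812), (97.94129943847656, 58.434146881103516), 5.188857555389404)
  pan_tin 0.77 [388.3, 183.9, 432.6, 227.8] 1313 ((553.7559814453125, 216.8146514892578), (118.38114929199219, 61.31262969970703), 3.7615134716033936)
top
  stock_tin 0.57 [233.3, 193.3, 246.2, 221.4] 186 ((523.7103881835938, 188.29632568359375), (65.6485366821289, 19.06560516357422), 2.9820716381073)
  pan_tin 0.54 [209.6, 195.5, 235.8, 210.5] 140 ((511.86846923828125, 225.07571411132812), (40.35648727416992, 17.30657958984375), 3.5500876903533936)
```

View pics/c3.png

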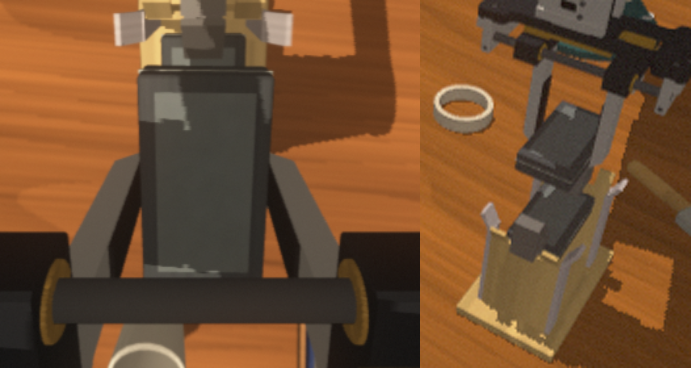

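Tin is over the dispenser, aligned within about 2 mm. Now pushing down.

apply_moves --pt "0 0 0 0 0 -0.02 20" --pt "0 0 0 0 0 -0.035 20" --pt "0 0 0 0 0 -0.045 20" --pt "0 0 0 0 0 -0.055 20" --pt "0 0 0 0 0 -0.06 20"

```text
time: 7.7
tool_pos: [0.5384, 0.2098, 0.139]
ee_rot: [3.141, -0.001, -3.051]
wrist_force: [-2.0, 0.2, 2.9]
width: 0.0535
finger_force: 29.9
```

apply_moves --pt "0 0 0 0 0 -0.006 20" --pt "0 0 0 0 0 -0.012 20" --pt "0 0 0 0 0 -0.018 20" --pt "0 0 0 0 0 -0.022 20" --pt "0 0 0 0 0 -0.025 20"

```text
time: 8.2
tool_pos: [0.5428, 0.2107, 0.1191]
ee_rot: [3.14, 0.011, -3.052]
wrist_force: [2.0, 2.7, 6.5]
width: 0.0537
finger_force: 30.0
```

apply_moves --pt "0 0 0 0 0 -0.006 20" --pt "0 0 0 0 0 -0.012 20" --pt "0 0 0 0 0 -0.018 20" --pt "0 0 0 0 0 -0.023 20" --pt "0 0 0 0 0 -0.026 20"

```text
time: 8.7
tool_pos: [0.5431, 0.2109, 0.0932]
ee_rot: [3.14, 0.012, -3.051]
wrist_force: [0.6, 0.9, 10.3]
width: 0.0535
finger_force: 30.0
```

```bash
python3 - <<'E'
from h import *
s=snapshot('scene'); save(s,'s4'); w=snapshot('wrist'); save(w,'w4')
o=get_obs(); print(o['time'],o['tool_pos'],o['ee_rot'],o['wrist_force'],o['width'])
a=w['pixels'][120:400,160:480]; b=s['pixels'][180:310,360:460]
cv2.imwrite('pics/c4.png',np.hstack([cv2.resize(a,(460,403)),cv2.resize(b,(310,403),interpolation=2)])[:,:,::-1])
E
```

```text
8.8 [0.54308229 0.21088488 0.093059  ] [ 3.13961951  0.01168776 -3.0513978 ] [ 8.82037602e-01 -3.12598936e-03  9.93237115e+00] 0.05375002812543376
```

View pics/c4.png

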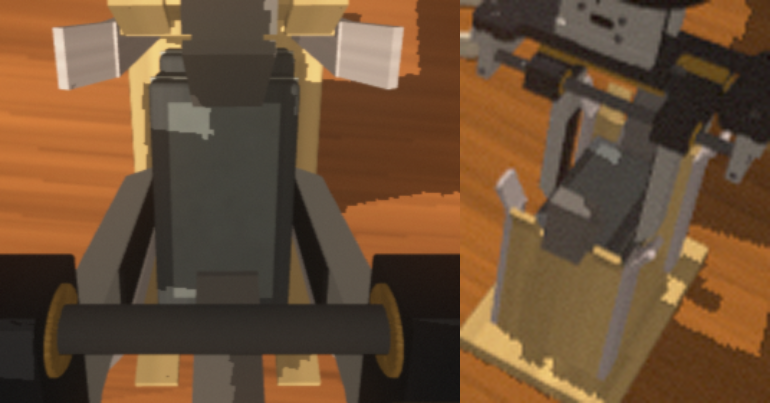

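Both catches appear over the tin's ends. I'm pushing a few mm further to be sure, then letting go.

apply_moves --pt "0 0 0 -0.001 0 -0.002 20" --pt "0 0 0 -0.002 0 -0.004 20" --pt "0 0 0 -0.003 0 -0.006 20" --pt "0 0 0 -0.003 0 -0.006 20" --pt "0 0 0 -0.003 0 -0.006 20"

```text
time: 9.3
tool_pos: [0.5429, 0.2109, 0.089]
ee_rot: [3.14, 0.019, -3.052]
wrist_force: [4.7, 0.2, 10.6]
width: 0.054
finger_force: 30.0
```

```bash
python3 - <<'E'
from h import *
w=snapshot('wrist'); s=snapshot('scene')
for n,z,S in [('wrist',.108,w),('scene',.108,s)]:
    for q in ['pan_tin','stock_tin']:
        for m in masks_of(n,q)[:1]: print(n,q,round(m['score'],2),m['extent'],rect(S,m['mask'],z))
    for m in place_of(n,'mouth')[:1]: print(m,onz(S,m['pixel'],.112))
    for m in place_of(n,'pan_tin')[:1]: print(m,onz(S,m['pixel'],.084))
o=get_obs(); print(o['time'],o['tool_pos'],o['wrist_force'],o['wrist_torque'])
a=w['pixels'][130:370,200:440]; b=s['pixels'][190:310,370:450]
cv2.imwrite('pics/c5.png',np.hstack([cv2.resize(a,(430,430)),cv2.resize(b,(287,430),interpolation=2)])[:,:,::-1])
E
```

```text
wrist pan_tin 0.69 [265.9, 168.5, 369.6, 334.3] ((538.5957641601562, 209.46299743652344), (95.22383880615234, 53.65449905395508), 5.093910217285156)
wrist stock_tin 0.94 [271.8, 154.5, 366.1, 170.3] ((488.61199951171875, 186.80715942382812), (7.420860290527344, 6.9453511238098145), 5.133125305175781)
{'pixel': [314.4, 245.4], 'score': 0.75} [0.54283746 0.20918389 0.084     ]
scene pan_tin 0.67 [385.0, 226.7, 422.5, 261.6] ((541.5048217773438, 211.47775268554688), (93.26473236083984, 50.86540603637695), 15.988484382629395)
{'pixel': [405.6, 240.2], 'score': 0.84} [0.54058048 0.20954969 0.112     ]
{'pixel': [405.2, 251.3], 'score': 0.96} [0.54128339 0.2139374  0.084     ]
9.8 [0.54293554 0.21089356 0.08910351] [ 5.32553948  0.20688008 11.27603014] [ 0.00262083 -1.12528742 -0.02699764]
```

View pics/c5.png

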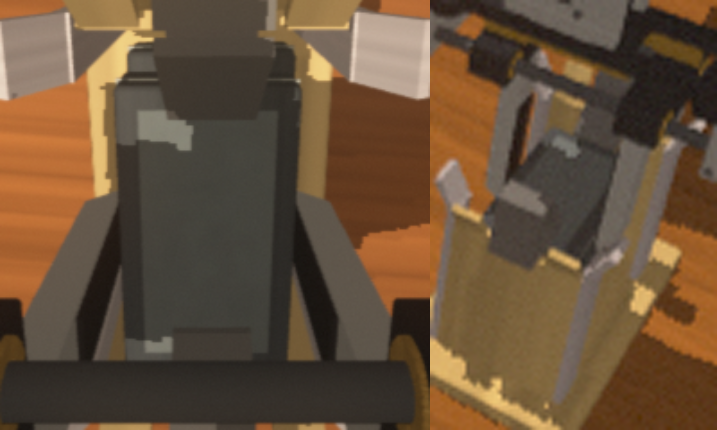

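Both catches lie over the lid at each end, at crop pixels (215,100) and (212,345). Tin is centred, so I'm releasing and retreating.

apply_moves --pt "0 0 0 0.003 0 0.001 20" --pt "0 0 0 0.003 0 0.001 85" --pt "0 0 0 0.003 0 0.001 85" --pt "0 0 0 0.003 0 0.001 85" --pt "0 0 0 0.003 0 0.001 85"

```text
time: 10.3
tool_pos: [0.5387, 0.2099, 0.083]
ee_rot: [3.141, -0.001, -3.051]
wrist_force: [0.5, 0.1, -0.2]
width: 0.0793
finger_force: 0.0
```

apply_moves --pt "0 0 0 0 0 0.01 85" --pt "0 0 0 0 0 0.03 85" --pt "0 0 0 0 0 0.06 85" --pt "0 0 0 0 0 0.1 85" --pt "0 0 0 0 0 0.14 85"

```text
time: 10.8
tool_pos: [0.5384, 0.2098, 0.2248]
ee_rot: [-3.142, -0.001, -3.051]
wrist_force: [0.6, 0.2, 0.8]
width: 0.0797
finger_force: 0.0
```

```bash
python3 - <<'E'
from h import *
w=snapshot('wrist'); s=snapshot('scene')
for n,z,S in [('wrist',.112,w),('scene',.112,s)]:
    for q in ['pan_tin','stock_tin']:
        for m in masks_of(n,q)[:1]: print(n,q,round(m['score'],2),m['extent'],rect(S,m['mask'],z))
    for q,z in [('mouth',.112),('pan_tin',.09)]:
        for m in place_of(n,q)[:1]: print(q,m,onz(S,m['pixel'],z))
o=get_obs(); print(o['time'],o['tool_pos'],o['wrist_force'],o['width'])
a=w['pixels'][60:360,200:440]; b=s['pixels'][190:310,370:450]
cv2.imwrite('pics/c6.png',np.hstack([cv2.resize(a,(400,500)),cv2.resize(b,(333,500),interpolation=2)])[:,:,::-1])
E
```

```text
wrist pan_tin 0.95 [287.2, 147.4, 349.6, 252.0] ((541.52294921875, 209.88385009765625), (97.10813903808594, 53.5771484375), 4.922250270843506)
wrist stock_tin 0.48 [292.8, 144.9, 348.7, 152.5] ((487.78948974609375, 224.7821502685547), (7.0670576095581055, 9.806026458740234), 6.052828788757324)
pan_tin {'pixel': [316.1, 199.6], 'score': 0.68} [0.54498899 0.2100239  0.09      ]
scene pan_tin 0.55 [386.8, 224.2, 429.3, 262.5] ((540.2388305664062, 214.5694580078125), (89.12641906738281, 57.754234313964844), 5.214069366455078)
scene stock_tin 0.52 [412.9, 250.0, 425.8, 260.6] ((559.6338500976562, 248.13011169433594), (47.04084777832031, 6.586272716522217), 5.239452838897705)
mouth {'pixel': [407.2, 239.9], 'score': 0.96} [0.53784172 0.21151519 0.112     ]
pan_tin {'pixel': [407.4, 250.6], 'score': 0.62} [0.54230915 0.21841624 0.09      ]
11.3 [0.5382235  0.20962244 0.22161283] [-0.1645853   0.18143111 -0.16092075] 0.08016082868767054
```

View pics/c6.png

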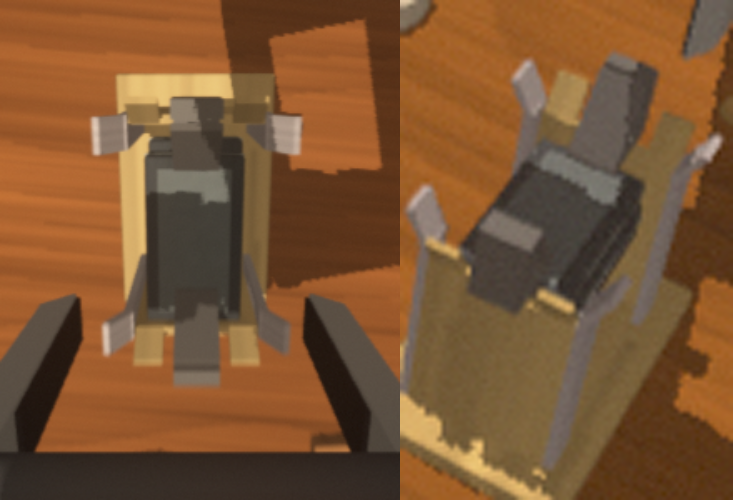

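The tin sits level under both catches (wrist crop pixels (195,155) and (195,310)), within about 4 mm of the middle, and the gripper is clear. Handing in.

```bash
python3 -c "
from bench import *
print(close_job())"
```

```text
the job is handed in; nothing more can be done
None
```

The matching tin is loaded under both catches, level and about 4 mm from the middle by camera; I let go, backed the gripper clear and handed the job in at about 11 s (no verdict was returned).

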